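# Reset the thickness stop of a dough sheeter

## Task

Set the dough sheeter to the croissant thickness: swing the red-balled lever of the jam nut about a quarter turn counter-clockwise so that the nut is slack, turn the black knurled wheel the short way round until its white line points at the green tab on the dial, then swing the lever back clockwise until the nut is firmly tight, with the line still at the green tab. Do not knock or shift the bottle, the utensil crock, the bowl or the mug standing around the machine, and let go of everything at the end.

Things in the scene. Friction and masses are not known exactly. Their poses are not given: they have to be found in the camera images.
- sheeter: Cream hand dough sheeter, fixed: base 170 (x) x 216 (y) mm, side plates at y=+-98 to 150 mm high, rollers along y, steel trays on both x sides to x=+-155, under 80 mm high. A cross-bar along y (74 mm wide, top 164 mm high) carries dial, jam nut and adjuster on one vertical axis through the middle. Origin: centre of underside, on the table; z up. Position varies, yaw up to 0.5 rad either way.
- screw_axis (a point): Point on the vertical axis of the adjuster screw at the top of the steel boss, 180 mm above the table. Everything that turns here turns about the vertical line through this point.
- jam_nut (a joint): Angle of jam nut with lever, rad: 0 tight (start 0 to 0.04), grows counter-clockwise from above as it slackens, stop at 1.9. At 0 the lever points 2.27 rad counter-clockwise of the sheeter's +x; it swings over the -x side. Stays where left; takes about 4 N at the ball, solid stop at -0.02. Below about 0.6 its pressure locks the wheel by friction; beyond that the wheel is free.
- lever_ball (a point): Centre of the red ball (26 mm diameter) on the end of the nut's steel lever: 88 mm from the screw axis, 222 mm above the table. The lever is a 12 mm bar, level (middle 191 mm high) from the nut to 62 mm from the axis, then sloping up to the ball. The nut is 54 mm in diameter, 180 to 199 mm high.
- adjuster (a joint): Angle of adjuster wheel and screw, rad, grows counter-clockwise from above, limits -4 to 4 (start within 0.4 of 0), so the long way round to the tab is blocked. At 0 the white line points along the sheeter's +x. Counter-clockwise opens the roller gap, 6 mm a turn. With the nut slack it turns against 0.12 N m of friction and stays where it is left; with the nut tight against 1 N m or more.
- wheel_grip (a point): Centre of the black knurled wheel on top of the screw: 64 mm in diameter, 20 mm thick (215 to 235 mm high), axis vertical; this point is 226 mm above the table. Below it is a bare 24 mm thick stem down to the nut at 199 mm.
- pointer (a point): Point 49 mm from the screw axis in the direction in which the white line on the wheel's top points (the line itself, 6 mm wide, runs from 6 to 32 mm from the axis and down the rim), 225 mm above the table. It turns with the wheel.
- dial: Round aluminium dial plate, 114 mm in diameter and 4 mm thick, with black graduations, on the cross-bar under the nut; fixed, its top 168 mm high. Origin: centre of its underside.
- green_tab: Green upright tab on the dial, 11 mm in diameter, 12 mm high (to 180 mm above the table), fixed, 49 mm from the screw axis: the mark for croissant dough, where the white line must point. Origin: centre of its foot. Green and red may be on either side; the line starts 0.7 to 2.3 rad from the green one, the short way round.
- red_tab: Red tab like the green one, on the other side of the dial: the mark for another dough, not to be used.
- oil_bottle: Loose green glass oil bottle, 70 mm in diameter, 320 mm tall, 0.85 kg, upright. Origin: centre of its underside. Not to be disturbed.
- utensil_crock: Loose blue ceramic crock, 94 mm in diameter and 150 mm high, with wooden spoons and a brush standing in it to 325 mm high, all within 47 mm of its axis, 0.9 kg. Origin: centre of its underside. Not to be disturbed.
- bowl: Loose white bowl, 110 mm in diameter, 50 mm high. Origin: centre of its underside. Not to be disturbed.
- mug: Loose terracotta mug, 80 mm in diameter with a handle, 95 mm high. Origin: centre of its underside. Not to be disturbed.

How it is judged:
By the outcome, as a careful person would: the job done as asked, in the order asked, and still so for the second after the job is handed in, with the robot touching nothing.
It also fails if it takes over 72 s, if anything falls off the work surface, if the arm or the gripper's body presses on something with over 40 N, if the wrist force passes 120 N, or if a joint passes its speed limit or range.

## Robot

A 7-joint arm with a two-finger parallel gripper is mounted at the origin on the work surface. World frame = base frame: x ahead of the robot, y to its left, z up, the work surface at z = 0. Lengths are in m, angles in degrees, forces in N, time in s.
With the tool pointing down it reaches from about 0.4 to 0.925 m from the base axis. Payload 4.1 kg.
Tool frame: the origin (TCP) lies at the very end of the fingers, on their centre line; the grasp point (between the pads) lies grip_point_offset behind it (grip_point_offset is the distance from the TCP to the grasp point, in m); z points along the fingers, y is the line along which they close (so a half turn about z gives the same grasp; the last joint's range is limited). The gripper opens to 85 mm and grips with 20 to 120 N. Pads are 22 mm wide; open, the fingers measure 114 mm over their backs; the gripper's body (76 mm by 85 mm) begins 54 mm behind the grasp point. The pads swing forward as they close: fully open they stand 13 mm farther back than shut.
Start: joints at [-69.672, 22.827, 2.584, 88.041, -1.071, 69.15, -2.905], TCP at [0.285, 0.584, 0.231] pointing down, gripper open.
Joint ranges: [-161.44, 161.44], [-28.35, 127.94], [-78.24, 83.42], [0, 140.83], [-78.03, 258.03], [13.02, 114.36], [-168.23, 168.23]. Speed limits (degrees/s): [147.25, 147.25, 180, 180, 180, 180, 180].

## Interface

Orientations are given as a 3x3 rotation matrix whose columns are the frame's x, y, z axes.
In Python, from workcell import get_state, read_camera, camera_params, close_job, grip_point_offset gives the robot as it stands.
- The arm moves only by the shell command python3 -m creep 'ROWS' [OPENING] [FORCE]. ROWS is JSON, a list that holds one entry, the list of rows, each a list of 4 numbers: the shift along the tool's x, y, z in units of 200 mm (1.0 is 200 mm), then the turn about the tool's z in units of 45 degrees (1.0 is 45 degrees). In form: [[[dx, dy, dz, twist], ...]]. A call has exactly 5 rows; each row is the pose to reach, as a shift and turn from the pose commanded when the call began, along the tool's axes at that moment; what a row does not reach only later rows make up. A row lasts 1/10 s, in which the tool goes at most 50 mm and 8.59 degrees, less where a joint would pass 70% of its speed; a pose out of reach is approached as far as the arm can. A call with a number of a shift or a turn outside -1 to 1 is refused whole. A call with a gripper value outside its range is refused whole. OPENING is the opening, from -1 (shut) to 1 (fully open), so that 0 is half open, set as the call begins (- or left out, the last holds). The fingers move at their own pace and stop on an object; FORCE is the grip in N (left out, the last holds). Time passes only in rows, so rows that repeat a pose let the fingers close, or fill a call up. It gives the time, the measured TCP pose, the force, the opening and the grip force at its end, in the units of the state.
- get_state(): the state, without advancing time (a new reading comes with each control period).
- read_camera(name): name is "side" or "top" or "wrist"; returns (picture, depth): 400x640x3 uint8, red, green, blue; 400x640 float32, m along the optical axis (not along the pixel's ray), 0 where there is no reading.
- camera_params(name): a dict with "K" (3x3 intrinsics, pixels), "xyz" and "attitude" of the camera in the world. Camera axes: x right, y down, z forward; pixel columns grow to the right and rows downward; lengths in m; the calibration is good to about 2 mm. The wrist camera is an equidistant fisheye: a pixel r from the principal point sees the ray r / f radians off the axis. A picture is of the moment at which its call begins: read the wrist's pose just before it. camera_params takes no time and is no camera call; for the wrist camera it gives the pose at the moment of the call.
- close_job(): hands the job in; it is judged then, once.
The state is a dict: "t": time; "q": joint angles; "dq": joint speeds; "joint_efforts": joint torques, N m; "tool_pos": TCP position; "tool_rot": TCP orientation; "wrist_force": force on the tool from outside, world axes, zero at the start; "wrist_torque": the same for the moment, N m; "grip_width": finger opening in m; "grasp_force": force on a finger pad.
Only numpy, scipy, OpenCV 4.12 (cv2) and the standard library are available. Lean on these libraries where they do the work, as an engineer would, in place of code of your own. Each camera call takes 0.05 s, during which the arm holds its last target. There are 200 camera calls.

## Working session

There is one attempt and no reset: what is moved stays moved. The work goes in short steps, Python scripts to look and compute and a shell command to move; the robot and the scene stay as the last step left them, time stands still between calls to the robot, and variables do not carry over. Pictures are saved under pics/ and viewed, at most 10 in all, crops included, and the job is handed in when it is done.

```bash
mkdir -p pics
python3 - <<'E'
from workcell import *
import cv2,numpy as np
s=get_state();print(s['t'],s['tool_pos'],np.round(s['tool_rot'],3),grip_point_offset,s['grip_width'])
for n in("top","side"):
    p,d=read_camera(n);cv2.imwrite(f"pics/{n}0.png",p[:,:,::-1]);np.savez(f"pics/{n}0.npz",p=p,d=d);c=camera_params(n);print(n,c)
E
```

```text
0.0 [0.28463395 0.58365483 0.23025612] [[-0.899  0.438 -0.001]
 [ 0.438  0.899 -0.002]
 [-0.    -0.002 -1.   ]] 0.0187 0.08500242604047607
top {'K': array([[434.0528357 ,   0.        , 329.73174664],
       [  0.        , 434.0528357 , 196.65016304],
       [  0.        ,   0.        ,   1.        ]]), 'xyz': array([0.45165797, 0.04559062, 0.96530046]), 'attitude': array([[-0.02772819, -0.97991531,  0.19747693],
       [-0.99944595,  0.03081552,  0.0125775 ],
       [-0.01841024, -0.19701876, -0.98022685]])}
side {'K': array([[379.91540573,   0.        , 314.81633241],
       [  0.        , 379.91540573, 196.16341202],
       [  0.        ,   0.        ,   1.        ]]), 'xyz': array([ 1.08477662, -0.45011593,  0.7277652 ]), 'attitude': array([[ 0.72873149,  0.45685704, -0.51012946],
       [ 0.68473993, -0.47629434,  0.55161121],
       [ 0.00903569, -0.75128247, -0.65991894]])}
```

View pics/top0.png

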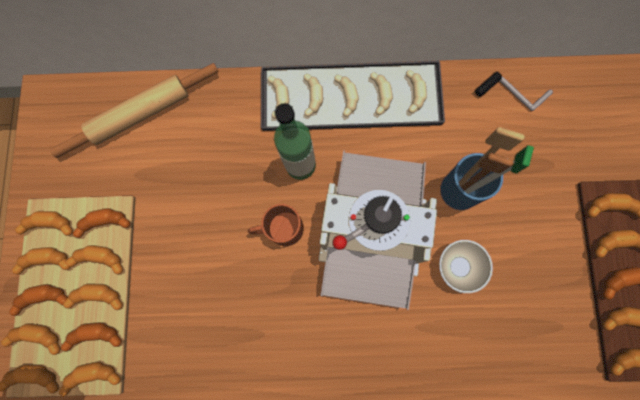

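View pics/side0.png

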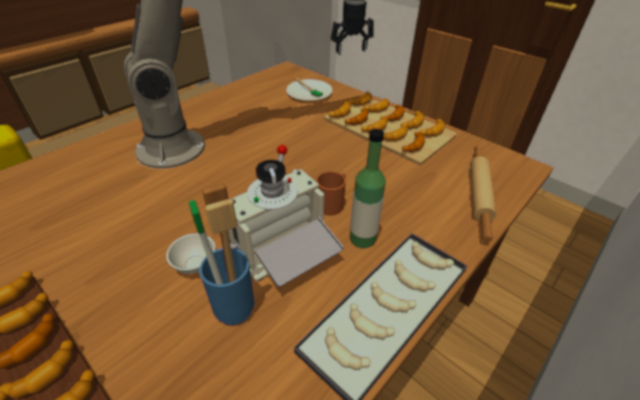

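The top view shows the wheel at about (382,214), the red ball at (340,242), the green tab at (407,217), the red tab at (353,217), and the white line pointing up and slightly right. The side view is consistent with this, with the bottle and the crock beyond the machine.

```bash
cat > h.py <<'E'
import numpy as np,cv2
from workcell import *
def ray(n,uv,z,c=None):
    c=c or camera_params(n);u,v=uv;K=c['K']
    if n=="wrist":
        a=np.array([(u-K[0,2])/K[0,0],(v-K[1,2])/K[1,1]]);r=np.hypot(*a);d=np.r_[a/max(r,1e-9)*np.sin(r),np.cos(r)]
    else: d=np.array([(u-K[0,2])/K[0,0],(v-K[1,2])/K[1,1],1])
    d=c['attitude']@d;return c['xyz']+d*(z-c['xyz'][2])/d[2]
def blobs(m,amin=6):
    n,l,s,c=cv2.connectedComponentsWithStats(m.astype(np.uint8));return [(tuple(np.round(c[i],1)),int(s[i,4])) for i in range(1,n) if s[i,4]>=amin],l
def hsv(p): return cv2.cvtColor(p,cv2.COLOR_RGB2HSV).astype(int)
def ang(a,b): return np.degrees(np.arctan2(b[1]-a[1],b[0]-a[0]))
E
python3 - <<'E'
from h import *
for n in("top","side"):
    f=np.load(f"pics/{n}0.npz");p=f['p'];h=hsv(p);H,S,V=h[...,0],h[...,1],h[...,2]
    w=np.zeros(H.shape,bool)
    if n=="top": w[180:260,325:430]=1
    else: w[140:210,240:300]=1
    red=w&((H<5)|(H>174))&(S>170)&(V>90)
    gr=w&(H>45)&(H<80)&(S>120)
    bk=w&(V<75)&(S<90)
    for k,m,z in(("red",red,None),("green",gr,.176),("black",bk,.235)):
        for c,a in blobs(m)[0]: print(n,k,c,a,[np.round(ray(n,c,zz)[:2],4) for zz in ((.222,.176) if z is None else (z,))])
    if n=="top":
        cv2.imwrite("pics/crop.png",cv2.resize(p[175:265,320:440,::-1],None,fx=6,fy=6,interpolation=cv2.INTER_CUBIC))
for nm,uv,z in(("bottletop",(285,112),.32),("crockrim",(478,176),.15),("bowl",(466,267),.05),("mug",(282,222),.095),
 ("traycorners",(342,153),.075),("tc2",(426,163),.075),("tc3",(321,296),.075),("tc4",(407,308),.075)):print(nm,np.round(ray("top",uv,z),3))
E
```

```text
top red (np.float64(353.0), np.float64(216.8)) 10 [array([0.5646, 0.0159]), array([0.5716, 0.0141])]
top red (np.float64(339.3), np.float64(242.0)) 135 [array([0.5218, 0.041 ]), array([0.5261, 0.0407])]
top green (np.float64(406.2), np.float64(217.2)) 19 [array([ 0.5679, -0.0832])]
top black (np.float64(381.4), np.float64(215.8)) 783 [array([ 0.5629, -0.0318])]
side red (np.float64(281.6), np.float64(149.3)) 49 [array([0.5237, 0.04  ]), array([0.4726, 0.0846])]
side green (np.float64(256.0), np.float64(199.0)) 11 [array([ 0.5722, -0.0844])]
side black (np.float64(270.2), np.float64(171.4)) 430 [array([ 0.5812, -0.0457])]
side black (np.float64(278.4), np.float64(185.7)) 7 [array([ 0.6286, -0.0659])]
side black (np.float64(279.2), np.float64(192.8)) 10 [array([ 0.646 , -0.0798])]
bottletop [0.72  0.121 0.32 ]
crockrim [ 0.647 -0.23   0.15 ]
bowl [ 0.479 -0.221  0.05 ]
mug [0.578 0.155 0.095]
traycorners [0.725 0.028 0.075]
tc2 [ 0.697 -0.149  0.075]
tc3 [0.429 0.08  0.075]
tc4 [ 0.401 -0.09   0.075]
```

View pics/crop.png

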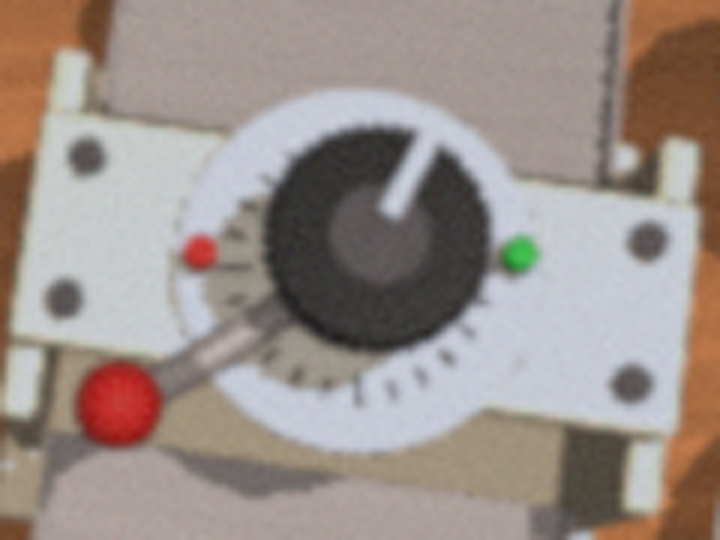

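Axis is near (0.566, -0.034), sheeter yaw about -10°. The ball is at (0.5225, 0.0405), bearing 120° as expected, and 87 mm out. The white line points at about -23° and the green tab at about -88°, so the wheel turns about 65° clockwise. Moving above the ball.

```bash
python3 -m creep '[[[-0.15,-0.13,-0.1,0],[-0.32,-0.27,-0.2,0],[-0.5,-0.42,-0.3,0],[-0.67,-0.57,-0.35,0],[-0.84,-0.71,-0.35,0]]]' 0.3 40
python3 -m creep '[[[-0.17,-0.14,0,0],[-0.34,-0.28,0,0],[-0.5,-0.42,0,0],[-0.67,-0.57,0,0],[-0.84,-0.71,0,0]]]'
python3 - <<'E'
from h import *
s=get_state();R=s['tool_rot'];d=R.T@(np.array([.5225,.0405,.29])-s['tool_pos']);print(s['t'],s['tool_pos'],d/.2,np.degrees(np.arctan2(R[1,1],R[0,1])))
E
```

```text
t: 0.6
tool_pos: [0.3749, 0.3815, 0.303]
tool_rot: [[-0.899, 0.439, 0.002], [0.439, 0.899, 0.002], [-0.001, 0.003, -1.0]]
wrist_force: [1.4, -0.7, -0.4]
grip_width: 0.0558
grasp_force: 0.0
t: 1.1
tool_pos: [0.4625, 0.1797, 0.3011]
tool_rot: [[-0.899, 0.438, -0.0], [0.438, 0.899, 0.0], [0.0, -0.0, -1.0]]
wrist_force: [1.9, 0.2, -0.6]
grip_width: 0.0555
grasp_force: 0.0
1.1 [0.46250971 0.17967703 0.30107741] [-0.57460774 -0.49403356  0.05524053] 64.00736855030674
```

```bash
python3 -m creep '[[[-0.13,-0.11,0,0.15],[-0.27,-0.23,0,0.3],[-0.4,-0.34,0,0.45],[-0.51,-0.44,0,0.6],[-0.56,-0.48,0,0.75]]]'
python3 -m creep '[[[0,0,0,0],[0,0,0,0],[0,0,0,0],[0,0,0,0],[0,0,0,0]]]' | head -2
python3 - <<'E'
from h import *
s=get_state();R=s['tool_rot'];c=camera_params("wrist");p,_=read_camera("wrist");cv2.imwrite("pics/w1.png",p[:,:,::-1]);np.savez("pics/w1.npz",p=p)
h=hsv(p);H,S,V=h[...,0],h[...,1],h[...,2]
for k,m,z in(("red",((H<5)|(H>174))&(S>170)&(V>80),.222),("green",(H>45)&(H<80)&(S>130),.176),("black",(V<60)&(S<90),.235)):
    for q,a in blobs(m,60)[0]: print(k,q,a,np.round(ray("wrist",q,z,c)[:2],4),np.round(ray("wrist",q,.176,c)[:2],4))
print(s['tool_pos'],np.degrees(np.arctan2(R[1,1],R[0,1])),c)
E
```

```text
t: 1.6
tool_pos: [0.5214, 0.0424, 0.3011]
tool_rot: [[-0.495, 0.869, -0.0], [0.869, 0.495, -0.001], [-0.001, -0.001, -1.0]]
wrist_force: [0.3, 0.4, 0.2]
grip_width: 0.0556
grasp_force: 0.0
t: 2.1
tool_pos: [0.5208, 0.0472, 0.3013]
red (np.float64(316.5), np.float64(213.4)) 819 [0.5199 0.0396] [0.5272 0.0258]
red (np.float64(349.0), np.float64(246.5)) 83 [0.556  0.0286] [0.5708 0.0125]
black (np.float64(33.6), np.float64(42.7)) 5298 [0.2018 0.049 ] [0.1223 0.0328]
black (np.float64(97.1), np.float64(53.9)) 331 [0.298  0.0678] [0.2455 0.0568]
black (np.float64(58.5), np.float64(88.6)) 149 [0.2657 0.0244] [0.2041 0.0013]
black (np.float64(446.7), np.float64(179.1)) 293 [0.587 0.114] [0.6159 0.1161]
black (np.float64(516.3), np.float64(177.1)) 126 [0.6407 0.1489] [0.6846 0.1608]
black (np.float64(566.2), np.float64(253.5)) 1805 [0.7508 0.1276] [0.8257 0.1335]
black (np.float64(379.4), np.float64(188.2)) 127 [0.5467 0.0821] [0.5643 0.0752]
black (np.float64(494.0), np.float64(217.3)) 483 [0.6432 0.1115] [0.6878 0.1129]
black (np.float64(323.5), np.float64(341.3)) 48427 [ 0.5834 -0.0577] [ 0.6113 -0.1039]
black (np.float64(304.1), np.float64(262.6)) 61 [0.5296 0.0044] [ 0.5423 -0.0244]
black (np.float64(603.6), np.float64(285.2)) 1154 [0.8578 0.1314] [0.9628 0.1383]
[0.52080915 0.04723248 0.3012773 ] 30.379556698812944 {'K': array([[309.70691629,   0.        , 321.12541023],
       [  0.        , 309.70691629, 197.26624531],
       [  0.        ,   0.        ,   1.        ]]), 'xyz': array([0.48441272, 0.10659626, 0.44471756]), 'attitude': array([[ 8.62519074e-01,  4.86727432e-01,  1.38409736e-01],
       [ 5.06023873e-01, -8.30074278e-01, -2.34342770e-01],
       [ 8.29306588e-04,  2.72163739e-01, -9.62250597e-01]])}
```

View pics/w1.png

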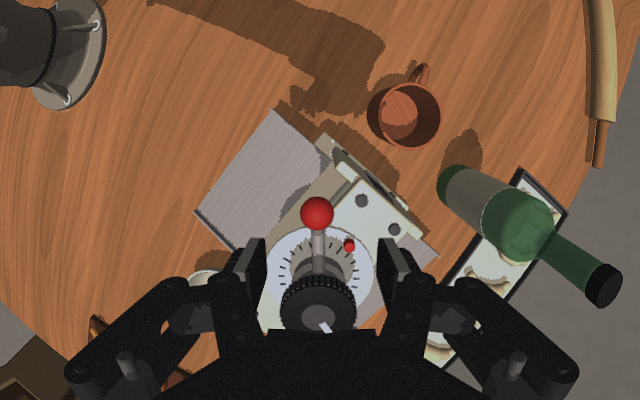

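The wrist view shows the ball at (316,213) with the lever bar running down to the nut, nicely between the fingers. It gives the ball at (0.520, 0.040), which agrees. I'll correct about 7 mm, descend and grip.

```bash
python3 -m creep '[[[-0.032,-0.015,0.1,0],[-0.032,-0.015,0.22,0],[-0.032,-0.015,0.34,0],[-0.032,-0.015,0.44,0],[-0.032,-0.015,0.49,0]]]'
python3 -m creep '[[[0,0,0,0],[0,0,0,0],[0,0,0,0],[0,0,0,0],[0,0,0,0]]]' -0.7 30
python3 -m creep '[[[0,0,0,0],[0,0,0,0],[0,0,0,0],[0,0,0,0],[0,0,0,0]]]'
```

```text
t: 2.65
tool_pos: [0.5205, 0.0395, 0.2016]
tool_rot: [[-0.504, 0.863, -0.003], [0.863, 0.504, -0.0], [0.001, -0.003, -1.0]]
wrist_force: [-0.2, -0.3, -0.2]
grip_width: 0.0557
grasp_force: 0.0
t: 3.15
tool_pos: [0.5221, 0.0394, 0.2043]
tool_rot: [[-0.504, 0.864, 0.001], [0.864, 0.504, 0.001], [-0.0, 0.002, -1.0]]
wrist_force: [-1.7, 0.2, 4.6]
grip_width: 0.0238
grasp_force: 29.6
t: 3.65
tool_pos: [0.5221, 0.0394, 0.2042]
tool_rot: [[-0.504, 0.864, 0.001], [0.864, 0.504, 0.001], [-0.0, 0.001, -1.0]]
wrist_force: [-2.1, 0.3, 6.7]
grip_width: 0.0243
grasp_force: 29.8
```

```bash
python3 -m creep '[[[-0.004,-0.061,0,-0.178],[-0.017,-0.121,0,-0.356],[-0.038,-0.179,0,-0.533],[-0.067,-0.233,0,-0.711],[-0.103,-0.283,0,-0.889]]]'
```

```text
t: 4.15
tool_pos: [0.4845, -0.006, 0.2049]
tool_rot: [[-0.943, 0.332, 0.004], [0.332, 0.943, 0.003], [-0.003, 0.004, -1.0]]
wrist_force: [0.4, 2.0, 5.5]
grip_width: 0.0242
grasp_force: 29.8
```

```bash
python3 -m creep '[[[-0.004,-0.061,0,-0.178],[-0.017,-0.121,0,-0.356],[-0.038,-0.179,0,-0.533],[-0.067,-0.233,0,-0.711],[-0.103,-0.283,0,-0.889]]]'
python3 -m creep '[[[-0.002,-0.038,0,-0.111],[-0.007,-0.076,0,-0.222],[-0.007,-0.076,0,-0.222],[-0.007,-0.076,0,-0.222],[-0.007,-0.076,0,-0.222]]]'
```

```text
t: 4.65
tool_pos: [0.4851, -0.0664, 0.2055]
tool_rot: [[-0.936, -0.352, 0.004], [-0.352, 0.936, 0.003], [-0.005, 0.001, -1.0]]
wrist_force: [-1.3, 3.7, 11.4]
grip_width: 0.0241
grasp_force: 30.1
t: 5.15
tool_pos: [0.4924, -0.081, 0.2056]
tool_rot: [[-0.863, -0.505, 0.006], [-0.505, 0.863, 0.0], [-0.005, -0.003, -1.0]]
wrist_force: [-1.0, -0.2, 10.3]
grip_width: 0.024
grasp_force: 30.1
```

```bash
python3 -m creep '[[[0,0,0,0],[0,0,0,0],[0,0,0,0],[0,0,-0.05,0],[0,0,-0.15,0]]]' 0.6
python3 -m creep '[[[0,0,-0.2,0],[0.1,0,-0.4,0],[0.25,0,-0.45,0],[0.35,0,-0.45,0],[0.35,0,-0.45,0]]]' 1
python3 - <<'E'
from h import *
c=camera_params("wrist");p,_=read_camera("wrist");cv2.imwrite("pics/w2.png",p[:,:,::-1]);np.savez("pics/w2.npz",p=p,c=c)
h=hsv(p);H,S,V=h[...,0],h[...,1],h[...,2]
for k,m,z in(("red",((H<5)|(H>174))&(S>170)&(V>80),.222),("green",(H>45)&(H<80)&(S>130),.176)):
    for q,a in blobs(m,40)[0]: print(k,q,a,np.round(ray("wrist",q,z,c)[:2],4),np.round(ray("wrist",q,.176,c)[:2],4))
p,_=read_camera("top");cv2.imwrite("pics/t2.png",cv2.resize(p[150:290,290:490,::-1],None,fx=4,fy=4,interpolation=cv2.INTER_CUBIC))
E
```

```text
t: 5.65
tool_pos: [0.4887, -0.0809, 0.2325]
tool_rot: [[-0.864, -0.504, -0.004], [-0.504, 0.864, -0.0], [0.003, 0.002, -1.0]]
wrist_force: [0.3, -0.2, -0.0]
grip_width: 0.0685
grasp_force: 0.0
t: 6.15
tool_pos: [0.4279, -0.1184, 0.3246]
tool_rot: [[-0.866, -0.501, 0.002], [-0.501, 0.866, 0.001], [-0.002, -0.0, -1.0]]
wrist_force: [0.4, -0.7, 0.4]
grip_width: 0.0855
grasp_force: 0.0
red (np.float64(321.2), np.float64(275.9)) 538 [ 0.4918 -0.0807] [ 0.5153 -0.0671]
green (np.float64(285.7), np.float64(301.8)) 80 [ 0.5661 -0.0844] [ 0.5661 -0.0844]
green (np.float64(79.5), np.float64(334.1)) 160 [ 0.8444 -0.3406] [ 0.8444 -0.3406]
```

View pics/w2.png

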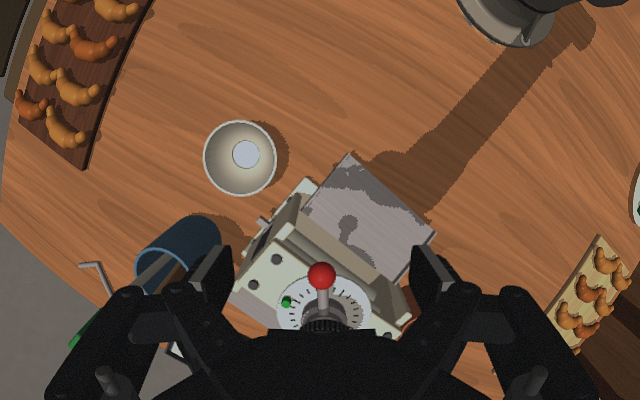

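The wrist view shows the ball at (321,276) with the lever at bearing 210°, so the nut is slack. The green tab is at (286,302); the wheel is hidden by the gripper. Now I'll measure the line's bearing from the first top picture.

```bash
cat >> h.py <<'E'
def line(p,A=(.567,-.0355)):
    """bearing of white line: bright low-saturation pixels at 8..30 mm from axis at z=.235"""
    V=cv2.cvtColor(p,cv2.COLOR_RGB2GRAY).astype(float);P=[];W=[]
    c=camera_params("top")
    for v in range(185,245):
        for u in range(350,415):
            q=ray("top",(u,v),.235,c)[:2]-A;r=np.hypot(*q)
            if .012<r<.028 and V[v,u]>130:P.append(q);W.append(V[v,u]-90)
    if len(P)<4:return None
    P=np.array(P);W=np.array(W);m=(P*W[:,None]).sum(0)/W.sum()
    return len(P),m,np.degrees(np.arctan2(m[1],m[0])),ang(*(lambda e:(np.zeros(2),e*np.sign(e@m)))(np.linalg.eigh(np.cov(P.T,aweights=W))[1][:,1]))
E
python3 - <<'E'
from h import *
p=np.load("pics/top0.npz")['p'];print(line(p)); print(line(p,(.565,-.0355)))
for i in("a",):
    p,_=read_camera("top");print(line(p))
s=get_state();R=s['tool_rot'];print(s['tool_pos'],R.T@(np.array([.567,-.0355,.30])-s['tool_pos'])/.2)
E
```

```text
(38, array([ 0.01766796, -0.00907114]), np.float64(-27.177028480778056), np.float64(-31.40816936679868))
(39, array([ 0.01802122, -0.00803832]), np.float64(-24.039129348769848), np.float64(-31.275039116664235))
(40, array([ 0.01775231, -0.00910255]), np.float64(-27.14660303434518), np.float64(-30.613224486244395))
[ 0.4300451  -0.11566453  0.32339032] [-7.93370492e-01  6.19609023e-04  1.17539259e-01]
```

```bash
python3 -m creep '[[[-0.2,0,0,0],[-0.4,0,0,0],[-0.6,0,0,0],[-0.74,0,0,0],[-0.79,0,0,0]]]' 1
python3 -m creep '[[[0,0,0.05,0],[0,0,0.1,0],[0,0,0.1,0],[0,0,0.1,0],[0,0,0.1,0]]]'
python3 - <<'E'
from h import *
s=get_state();R=s['tool_rot'];print(R.T@(np.array([.567,-.0355,.202])-s['tool_pos'])/.2)
E
```

```text
t: 6.8
tool_pos: [0.5685, -0.0328, 0.3216]
tool_rot: [[-0.861, -0.508, -0.002], [-0.508, 0.861, 0.0], [0.002, 0.001, -1.0]]
wrist_force: [0.4, 0.2, -0.2]
grip_width: 0.0857
grasp_force: 0.0
t: 7.3
tool_pos: [0.5657, -0.0373, 0.3039]
tool_rot: [[-0.864, -0.503, 0.001], [-0.503, 0.864, 0.0], [-0.001, -0.0, -1.0]]
wrist_force: [-0.5, -0.5, -0.1]
grip_width: 0.0855
grasp_force: 0.0
[-0.00982999  0.00472984  0.50928563]
```

```bash
python3 -m creep '[[[-0.01,0.005,0.12,0],[-0.01,0.005,0.26,0],[-0.01,0.005,0.38,0],[-0.01,0.005,0.47,0],[-0.01,0.005,0.51,0]]]'
python3 -m creep '[[[0,0,0,0],[0,0,0,0],[0,0,0,0],[0,0,0,0],[0,0,0,0]]]' 0.2 50
```

```text
t: 7.8
tool_pos: [0.5662, -0.0349, 0.2001]
tool_rot: [[-0.864, -0.504, -0.002], [-0.504, 0.864, 0.0], [0.002, 0.001, -1.0]]
wrist_force: [-0.2, -0.7, -1.4]
grip_width: 0.0852
grasp_force: 0.0
t: 8.3
tool_pos: [0.5674, -0.0346, 0.2026]
tool_rot: [[-0.864, -0.504, 0.001], [-0.504, 0.864, 0.001], [-0.001, 0.0, -1.0]]
wrist_force: [-4.1, 0.8, 5.7]
grip_width: 0.0631
grasp_force: 56.7
```

```bash
python3 -m creep '[[[0,0,0,0.133],[0,0,0,0.267],[0,0,0,0.4],[0,0,0,0.533],[0,0,0,0.667]]]'
python3 -m creep '[[[0,0,0,0.133],[0,0,0,0.267],[0,0,0,0.4],[0,0,0,0.533],[0,0,0,0.667]]]'
python3 -m creep '[[[0,0,0,0],[0,0,0,0],[0,0,0,0],[0,0,0,0],[0,0,0,0]]]'
python3 - <<'E'
from h import *
p,_=read_camera("top");print(line(p));cv2.imwrite("pics/t3.png",cv2.resize(p[175:265,320:440,::-1],None,fx=6,fy=6,interpolation=cv2.INTER_CUBIC))
E
```

```text
t: 8.8
tool_pos: [0.5677, -0.0353, 0.2026]
tool_rot: [[-1.0, 0.0, 0.002], [0.0, 1.0, 0.0], [-0.002, 0.0, -1.0]]
wrist_force: [-3.0, -1.2, 6.3]
grip_width: 0.0621
grasp_force: 57.0
t: 9.3
tool_pos: [0.5674, -0.0361, 0.2026]
tool_rot: [[-0.866, 0.501, 0.001], [0.501, 0.866, -0.001], [-0.001, -0.0, -1.0]]
wrist_force: [-4.8, -2.5, 6.0]
grip_width: 0.0627
grasp_force: 57.0
t: 9.8
tool_pos: [0.5675, -0.0361, 0.2026]
tool_rot: [[-0.867, 0.498, 0.001], [0.498, 0.867, -0.001], [-0.001, 0.0, -1.0]]
wrist_force: [-4.1, -1.6, 5.5]
grip_width: 0.0627
grasp_force: 57.0
(36, array([0.02237052, 0.00889912]), np.float64(21.692944376316415), np.float64(-52.38222458010814))
```

View pics/t3.png

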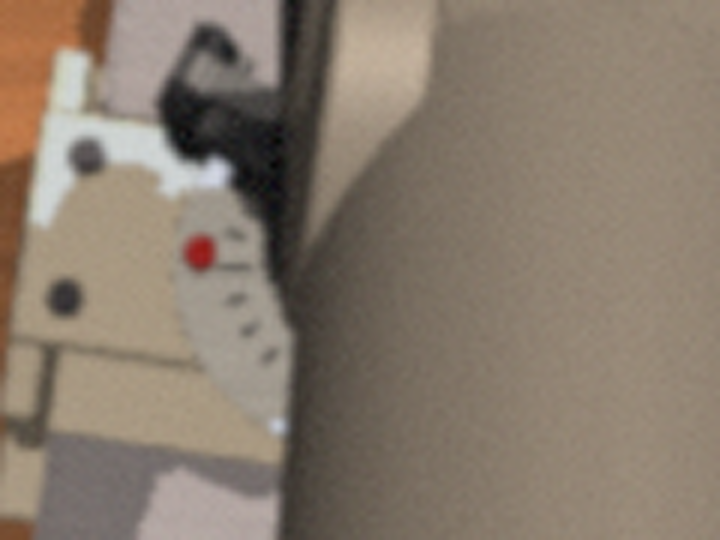

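The gripper hides the wheel from the top camera, so I'll release, lift, back off and look.

```bash
python3 -m creep '[[[0,0,0,0],[0,0,0,0],[0,0,0,0],[0,0,0,0],[0,0,-0.1,0]]]' 1
python3 -m creep '[[[0,0,-0.2,0],[0,0,-0.45,0],[0.2,-0.12,-0.5,0],[0.4,-0.24,-0.5,0],[0.6,-0.35,-0.5,0]]]'
python3 - <<'E'
from h import *
p,_=read_camera("top");p,_=read_camera("top");print(get_state()['tool_pos'],line(p,(.5675,-.0355)));cv2.imwrite("pics/t4.png",cv2.resize(p[175:265,320:440,::-1],None,fx=6,fy=6,interpolation=cv2.INTER_CUBIC))
h=hsv(p);g=(h[...,0]>45)&(h[...,0]<80)&(h[...,1]>120);g[:180]=0;g[260:]=0;g[:,430:]=0;g[:,:325]=0
for q,a in blobs(g)[0]:print(q,a,ray("top",q,.176))
E
```

```text
t: 10.35
tool_pos: [0.5654, -0.0344, 0.219]
tool_rot: [[-0.868, 0.496, -0.005], [0.496, 0.868, -0.0], [0.004, -0.003, -1.0]]
wrist_force: [0.1, 0.5, -0.0]
grip_width: 0.0851
grasp_force: 0.0
t: 10.85
tool_pos: [0.4273, -0.0365, 0.3216]
tool_rot: [[-0.868, 0.497, 0.001], [0.497, 0.868, -0.0], [-0.001, 0.0, -1.0]]
wrist_force: [-0.9, 0.9, 1.7]
grip_width: 0.0855
grasp_force: 0.0
[ 0.4233077  -0.03655934  0.32098775] (41, array([-0.00064067, -0.01971932]), np.float64(-91.86084202404193), np.float64(-87.47863600544727))
(np.float64(406.2), np.float64(217.2)) 19 [ 0.56788985 -0.08323436  0.176     ]
```

View pics/t4.png

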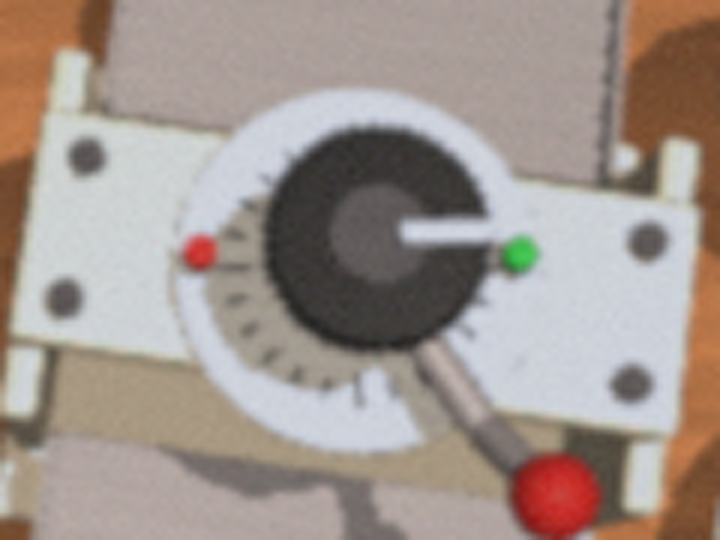

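The line is at about -88 to -89° and the tab at -88.5°, so they are aligned within measurement error. The lever ball is still at bearing 210° (crop pixel (557,495)). Going back to the ball to tighten.

```bash
python3 -m creep '[[[-0.1,-0.01,0.03,-0.18],[-0.2,-0.015,0.06,-0.36],[-0.3,-0.02,0.1,-0.54],[-0.38,-0.02,0.1,-0.72],[-0.407,-0.02,0.1,-0.9]]]' 0.3 40
python3 -m creep '[[[0,0,0,-0.18],[0,0,0,-0.36],[0,0,0,-0.433],[0,0,0,-0.433],[0,0,0,-0.433]]]'
python3 - <<'E'
from h import *
s=get_state();R=s['tool_rot'];c=camera_params("wrist");p,_=read_camera("wrist");h=hsv(p);H,S,V=h[...,0],h[...,1],h[...,2]
for q,a in blobs(((H<5)|(H>174))&(S>170)&(V>80),150)[0]: print(q,a,np.round(ray("wrist",q,.222,c)[:2],4))
print(s['tool_pos'],np.degrees(np.arctan2(R[1,1],R[0,1])),R.T@(np.array([.4920,-.0808,.204])-s['tool_pos'])/.2)
E
```

```text
t: 11.45
tool_pos: [0.4986, -0.0808, 0.3009]
tool_rot: [[-0.982, -0.191, 0.0], [-0.191, 0.982, -0.002], [0.0, -0.002, -1.0]]
wrist_force: [0.5, -0.7, -0.7]
grip_width: 0.0552
grasp_force: 0.0
t: 11.95
tool_pos: [0.4974, -0.0799, 0.3012]
tool_rot: [[-0.865, -0.502, 0.0], [-0.502, 0.865, -0.0], [-0.0, -0.0, -1.0]]
wrist_force: [-0.1, 0.1, -0.3]
grip_width: 0.0555
grasp_force: 0.0
(np.float64(323.2), np.float64(198.0)) 869 [ 0.4906 -0.0815]
[ 0.49738806 -0.07993989  0.30122737] 120.13444799782678 [0.02549864 0.00997082 0.48613138]
```

```bash
python3 -m creep '[[[0.027,0.01,0.1,0],[0.027,0.01,0.22,0],[0.027,0.01,0.34,0],[0.027,0.01,0.44,0],[0.027,0.01,0.485,0]]]'
python3 -m creep '[[[0,0,0,0],[0,0,0,0],[0,0,0,0],[0,0,0,0],[0,0,0,0]]]' -0.7 40
python3 -m creep '[[[-0.004,0.061,0,0.178],[-0.017,0.121,0,0.356],[-0.038,0.179,0,0.533],[-0.067,0.233,0,0.711],[-0.103,0.283,0,0.889]]]'
```

```text
t: 12.5
tool_pos: [0.4903, -0.0806, 0.2026]
tool_rot: [[-0.864, -0.503, -0.003], [-0.503, 0.864, -0.0], [0.003, 0.001, -1.0]]
wrist_force: [0.7, -0.1, -0.6]
grip_width: 0.0556
grasp_force: 0.0
t: 13.0
tool_pos: [0.4922, -0.0811, 0.2053]
tool_rot: [[-0.864, -0.503, 0.002], [-0.503, 0.864, 0.0], [-0.002, -0.001, -1.0]]
wrist_force: [0.2, 0.7, 2.8]
grip_width: 0.0237
grasp_force: 39.4
t: 13.5
tool_pos: [0.48, -0.0227, 0.2047]
tool_rot: [[-0.984, 0.177, -0.001], [0.177, 0.984, -0.001], [0.0, -0.001, -1.0]]
wrist_force: [0.0, -4.1, 0.7]
grip_width: 0.0236
grasp_force: 39.9
```

```bash
python3 -m creep '[[[-0.004,0.061,0,0.178],[-0.017,0.121,0,0.356],[-0.038,0.179,0,0.533],[-0.067,0.233,0,0.711],[-0.103,0.283,0,0.889]]]'
python3 -m creep '[[[-0.001,0.031,0,0.089],[-0.004,0.061,0,0.178],[-0.007,0.076,0,0.22],[-0.007,0.076,0,0.22],[-0.007,0.076,0,0.22]]]'
```

```text
t: 14.0
tool_pos: [0.5088, 0.0301, 0.204]
tool_rot: [[-0.641, 0.768, -0.004], [0.768, 0.641, -0.001], [0.002, -0.004, -1.0]]
wrist_force: [-3.7, -3.4, 1.2]
grip_width: 0.024
grasp_force: 39.9
t: 14.5
tool_pos: [0.5214, 0.0392, 0.2039]
tool_rot: [[-0.504, 0.864, -0.004], [0.864, 0.504, 0.0], [0.002, -0.003, -1.0]]
wrist_force: [-5.1, -0.7, 1.3]
grip_width: 0.0238
grasp_force: 40.0
```

```bash
python3 -m creep '[[[0,0.005,0,0.01],[0,0.01,0,0.02],[0,0.015,0,0.03],[0,0.02,0,0.04],[0,0.02,0,0.04]]]' -0.7 80
python3 -m creep '[[[0,0.005,0,0.01],[0,0.01,0,0.02],[0,0.015,0,0.03],[0,0.015,0,0.03],[0,0.015,0,0.03]]]'
```

```text
t: 15.0
tool_pos: [0.5239, 0.0407, 0.2039]
tool_rot: [[-0.476, 0.88, -0.006], [0.88, 0.476, 0.0], [0.003, -0.005, -1.0]]
wrist_force: [-8.3, -1.8, 4.2]
grip_width: 0.0225
grasp_force: 78.1
t: 15.5
tool_pos: [0.5247, 0.0411, 0.2039]
tool_rot: [[-0.455, 0.89, -0.01], [0.89, 0.455, -0.001], [0.004, -0.01, -1.0]]
wrist_force: [-12.6, -3.0, 8.6]
grip_width: 0.0221
grasp_force: 78.5
```

```bash
python3 -m creep '[[[0,0.008,0,0],[0,0.016,0,0],[0,0.024,0,0],[0,0.024,0,0],[0,0.024,0,0]]]'
python3 -m creep '[[[0,0.008,0,0],[0,0.016,0,0],[0,0.024,0,0],[0,0.024,0,0],[0,0.024,0,0]]]'
```

```text
t: 16.0
tool_pos: [0.5248, 0.0413, 0.2037]
tool_rot: [[-0.454, 0.891, -0.02], [0.891, 0.454, -0.002], [0.007, -0.019, -1.0]]
wrist_force: [-24.6, -6.3, 18.1]
grip_width: 0.0221
grasp_force: 79.5
t: 16.5
tool_pos: [0.5249, 0.0413, 0.2036]
tool_rot: [[-0.453, 0.891, -0.031], [0.892, 0.453, -0.004], [0.011, -0.029, -1.0]]
wrist_force: [-34.9, -9.3, 27.3]
grip_width: 0.0225
grasp_force: 80.6
```

Solid stop with 35 N on the ball, so the nut is tight. I'll relax the command, then release and lift.

```bash
python3 -m creep '[[[0,-0.015,0,0],[0,-0.03,0,0],[0,-0.045,0,0],[0,-0.05,0,0],[0,-0.05,0,0]]]'
python3 -m creep '[[[0,0,0,0],[0,0,0,0],[0,0,0,0],[0,0,-0.05,0],[0,0,-0.15,0]]]' 0.4
python3 -m creep '[[[0,0,-0.2,0],[0.1,0,-0.4,0],[0.3,-0.15,-0.5,0],[0.5,-0.3,-0.5,0],[0.6,-0.4,-0.5,0]]]'
python3 - <<'E'
from h import *
p,_=read_camera("top");p,_=read_camera("top");print(get_state()['tool_pos'],line(p,(.5666,-.0345)));cv2.imwrite("pics/t5.png",cv2.resize(p[115:315,230:510,::-1],None,fx=2.8,fy=2.8,interpolation=cv2.INTER_CUBIC))
h=hsv(p);H,S,V=h[...,0],h[...,1],h[...,2];w=np.zeros(H.shape,bool);w[180:260,325:430]=1
for q,a in blobs(w&((H<5)|(H>174))&(S>170)&(V>90))[0]:print(q,a,ray("top",q,.222))
E
```

```text
t: 17.0
tool_pos: [0.5247, 0.0411, 0.2039]
tool_rot: [[-0.456, 0.89, -0.009], [0.89, 0.456, -0.0], [0.004, -0.008, -1.0]]
wrist_force: [-12.3, -2.8, 7.2]
grip_width: 0.0229
grasp_force: 78.5
t: 17.5
tool_pos: [0.5283, 0.0428, 0.2341]
tool_rot: [[-0.457, 0.89, -0.002], [0.89, 0.457, -0.001], [0.0, -0.002, -1.0]]
wrist_force: [0.7, 1.2, 0.3]
grip_width: 0.0597
grasp_force: 0.0
t: 18.0
tool_pos: [0.4014, 0.1149, 0.336]
tool_rot: [[-0.459, 0.888, 0.002], [0.888, 0.459, 0.003], [0.002, 0.004, -1.0]]
wrist_force: [-0.6, 0.6, 0.0]
grip_width: 0.0598
grasp_force: 0.0
[0.40020907 0.11514498 0.33539362] (42, array([ 0.00036835, -0.01974445]), np.float64(-88.93120886640139), np.float64(-86.21350528408988))
(np.float64(353.0), np.float64(216.8)) 10 [0.56461385 0.01589251 0.222     ]
(np.float64(338.1), np.float64(240.4)) 131 [0.52459788 0.04292696 0.222     ]
```

View pics/t5.png

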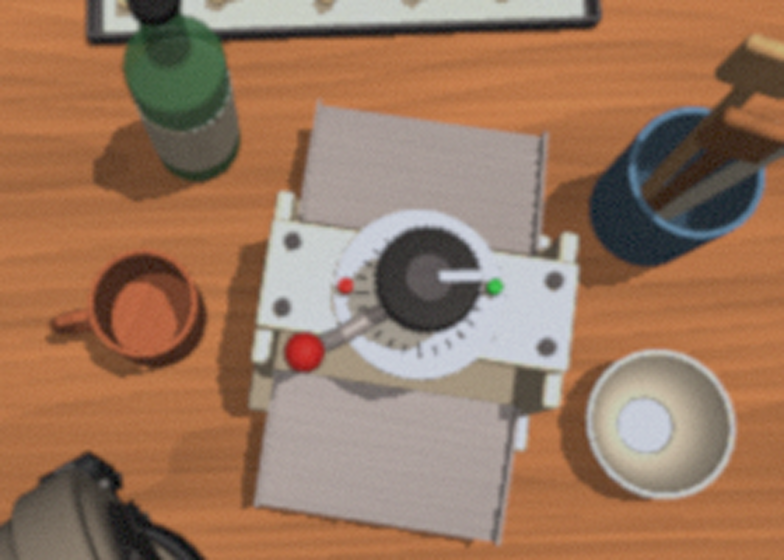

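The final view shows the ball at (304,352), about 3 mm tighter than at the start. The line at (462,276) points at the green tab at (494,287), and the bottle, crock, bowl and mug are in place. The line bearing is about -88.9° against -88.5° for the tab, so I'm handing in.

```bash
python3 -c "
from workcell import *
print(close_job())"
```

```text
the job is handed in; nothing more can be done
None
```

The job is handed in: I slackened the nut, turned the wheel until its line matched the green tab within the camera's roughly 1–2° accuracy, and tightened the nut to its solid stop. The gripper is clear, and the bottle, crock, bowl and mug look undisturbed.

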